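# Hook a circuit board into its heating carrier and latch it

## Task

Mount the larger of the two circuit boards in the metal carrier: tilt it so that its bare edge goes in under the carrier's fixed lip, then lower the opposite edge, without letting it drop, until the board lies flat on both ledges. Then slide the carrier's latch fully home over that edge and let go. Leave the smaller board and the other things on the bench where they are.

Things in the scene. Friction and masses are not known exactly. Their poses are not given: they have to be found in the camera images.
- board: The larger circuit board: a loose stiff green plate 130 (x) by 110 (y) by 5 mm, about 0.2 kg, lying flat on the bench. Origin at the centre of its underside; x runs from the bare edge to the connector edge, z out of the component side. Two black connector blocks, 16 by 30 by 14 mm tall, stand along the +x edge at y = -36 and +36 mm; they do not fit under the lip.
- heatsink (a point): Centre of the finned aluminium heat sink in the middle of the larger board: 40 (x) by 30 (y) by 30 mm tall. This point is 20 mm above the board's underside, 15 mm above its upper face. It is the grip for the board, which balances near it; 40 mm of nearly flat board (parts up to 2 mm tall) lies free on either side along y. Axes as the board's.
- bare_edge (a point): Middle of the larger board's bare edge (copper strip; it goes under the lip), half-way through the 5 mm thickness; 65 mm to -x of the heat sink's centre and 17.5 mm lower. Axes as the board's.
- far_edge (a point): Middle of the larger board's connector edge, half-way through its thickness; 65 mm to +x of the heat sink's centre and 17.5 mm lower. The latch goes over the gap between the connectors.
- carrier: The carrier, an aluminium heating bed fixed to the bench, 210 by 170 mm, 28 mm high. Origin on the bench under the middle of the board's place; x runs from the lip (robot's side) to the latch, z up. Two cross ledges, tops 36 mm above the bench, at x -67 to -49 and +49 to +67 mm, carry the board's two edges.
- lip (a point): Middle of the lip's free lower edge: carrier x = -58 mm, 47 mm above the bench (lip top 53 mm). The lip juts 9 mm from a wall whose inner face is at x = -67 mm; the slot under it is 11 mm high. Side cheeks 53 mm high, x -79 to -39 mm, have inner faces at y = -59 and +59 mm (4 mm to spare each side). A tilt of 12 to 20 degrees suits hooking. Axes as the carrier's.
- stop (a point): Point at ledge height midway between the two far stops, which are 52 mm high, inner faces at carrier x = +67 mm, at |y| 24 to 59 mm. From lip wall to stops is 134 mm for the 130 mm board, so a level board cannot go in from above: the lip covers its edge. Axes as the carrier's.
- latch (a joint): Slide latch in m: 0 drawn back (open), 0.020 fully home; starts between 0 and 0.005. It slides along the carrier's -x, stiff by about 1.5 N, and stays where left. Its flat tongue, 24 mm wide, 43 to 49 mm above the bench, ends at carrier x = +75 mm when open and +55 mm when home, between the connectors and 2 mm above the seated board.
- latch_knob (a point): Centre of the latch's upright black knob, 14 (x) by 16 (y) by 36 mm tall, 49 to 85 mm above the bench; it moves with the latch, at carrier y = 0 and x = +105 mm when open, +85 mm when home. Pinch it or push its outer (+x) face. Two guide cheeks 50 mm high flank the tongue. Axes as the carrier's.
- small_board: The smaller circuit board, 100 by 80 by 5 mm with a 26 mm square, 20 mm tall heat sink; leave it. Origin at the centre of its underside.
- spool: A grey spool standing on end, 54 mm across, 36 mm tall; leave it. Origin at its foot's centre.
- jar: A small amber jar, 44 mm across, 45 mm tall; leave it. Origin at its foot's centre.
- screwdriver: A screwdriver 160 mm long lying on the bench; leave it. Origin near its middle.
- brush: A brush 160 mm long lying on the bench; leave it. Origin near its middle.
Not all that is in view belongs to the job. What is shaped like the board but red is not meant.

How it is judged:
On the way, in this order (a step that is already met when the one before it is completed fails the run):
1. the tilted board has its bare edge under the lip (x of bare_edge in the frame of carrier between -0.069 and -0.06 m and z of bare_edge in the frame of carrier between 0.034 and 0.046 m and y of bare_edge in the frame of carrier between -0.008 and 0.008 m and angle between heatsink's own z axis and vertical above 0.08 rad), for 0.1 s.
2. the board lies flat on both ledges, with the latch still open (x of bare_edge in the frame of carrier between -0.069 and -0.06 m and z of bare_edge in the frame of carrier between 0.034 and 0.046 m and y of bare_edge in the frame of carrier between -0.008 and 0.008 m and z of each of bare_edge, far_edge in the frame of carrier below 0.0405 m and z of far_edge in the frame of carrier above 0.036 m and angle between heatsink's own z axis and vertical below 0.035 rad and angle between the x axis of bare_edge and the x axis of carrier, either way round below 0.1 rad and value of joint latch below 0.012 m), for 0.2 s.
At the end, for the whole second after the job is handed in: The larger board lies flat (within 2 degrees) and at rest on both ledges of the carrier, its edges no more than 2 mm above where they rest, its bare edge under the lip by at least 2 mm, square with the carrier within 0.1 rad; the latch is home over the other edge (at least 17 of its 20 mm) (x of bare_edge in the frame of carrier between -0.069 and -0.06 m and z of bare_edge in the frame of carrier between 0.034 and 0.046 m and y of bare_edge in the frame of carrier between -0.008 and 0.008 m and z of each of bare_edge, far_edge in the frame of carrier below 0.0405 m and z of far_edge in the frame of carrier above 0.036 m and angle between heatsink's own z axis and vertical below 0.035 rad and angle between the x axis of bare_edge and the x axis of carrier, either way round below 0.1 rad and linear speed of board below 0.01 m/s and angular speed of board below 0.1 rad/s and value of joint latch above 0.017 m and velocity of joint latch below 0.005 m/s); the robot touches nothing.
It fails at once if the board was dropped or slammed down in the carrier (turning faster than 4 rad/s, or falling faster than 0.6 m/s, over the carrier) (horizontal distance between board and carrier below 0.06 m and (angular speed of board above 4 rad/s or linear speed of board above 0.6 m/s)).
It fails at once if the smaller board or another bystander was moved by more than 30 mm (distance of any of small_board, spool, jar, screwdriver, brush from where it was at the start of the episode above 0.03 m).
It also fails if it takes over 45 s, if anything falls off the work surface, if the arm or the gripper's body presses on something with over 40 N, if the wrist force passes 120 N, or if a joint passes its speed limit or range.

## Robot

A 6-joint arm with a two-finger parallel gripper is mounted at the origin on the work surface. World frame = base frame: x ahead of the robot, y to its left, z up, the work surface at z = 0. Lengths are in m, angles in rad, forces in N, time in s.
With the tool pointing down it reaches from about 0.4 to 0.825 m from the base axis. Payload 7 kg.
Tool frame: the origin (TCP) lies on the centre line of the jaws, within the pads' length; the fingertips stand 22 mm ahead of it and the grasp point (between the pads) lies 3 mm ahead of it (arm.tcp_to_tips is the distance from the TCP to the fingertips, in m); z points along the fingers, y is the line along which they close (so a half turn about z gives the same grasp; the last joint's range is limited). The gripper opens to 88 mm and grips with 3 to 60 N. Pads are 19 mm wide; open, the fingers measure 130 mm over their backs; the gripper's body (78 mm by 193 mm) begins 47 mm behind the grasp point.
Start: joints at [-0.831, 0.359, 0.012, 0, -1.224, -0.288], TCP at [0.295, -0.607, 0.249] pointing down, gripper open.
Joint ranges: [-3.07, 3.07], [-1.43, 2.12], [-1.02, 1.25], [-3.03, 1.67], [-3.05, -0], [-3.03, 3.03]. Speed limits (rad/s): [2.39, 2.39, 3.01, 3.14, 3.14, 3.14].

## Interface

Orientations are given as [roll, pitch, yaw] about the fixed x, y, z axes, in that order (R = Rz(yaw) Ry(pitch) Rx(roll)).
In Python, from station import arm gives the robot as it stands.
- The arm moves only by the tool jog_arm, never from a script. Its argument "targets" is a list of rows, each an object of numbers: "dx", "dy", "dz": the shift along the tool's x, y, z in mm; "rx", "ry", "rz": the turn, a rotation vector about the tool's x, y, z in rad; "gripper": the closure, from 0 (fully open) to 1 (shut). In form: [{"dx": .., "dy": .., "dz": .., "rx": .., "ry": .., "rz": .., "gripper": ..}, ...]. A call has exactly 8 rows; each row is the pose to reach, as a shift and turn from the pose commanded when the call began, along the tool's axes at that moment; what a row does not reach only later rows make up. A row lasts 1/12 s, in which the tool goes at most 41.7 mm and 7.16 degrees, less where a joint would pass 70% of its speed; a pose out of reach is approached as far as the arm can. A call with a gripper value outside its range is refused whole. The fingers move at their own pace and stop on an object; "force" is the grip in N (left out, the last holds). Time passes only in rows, so rows that repeat a pose let the fingers close, or fill a call up. It gives the time, the measured TCP pose, the force, the opening and the grip force at its end, in the units of the state.
- arm.get_state(): the state, without advancing time (a new reading comes with each control period).
- arm.grab_frame(name): name is "side" or "top" or "wrist"; returns a dict with "frame" (420x560x3 uint8, red, green, blue), "z_map" (420x560 float32, m along the optical axis (not along the pixel's ray), 0 where there is no reading), "fx", "fy", "cx", "cy" (pixels), "view" (4x4, takes a point from world to camera coordinates). Camera axes: x right, y down, z forward; pixel columns grow to the right and rows downward; lengths in m; the calibration is good to about 2 mm. A picture is of the moment at which its call begins.
- arm.job_done(): hands the job in; it is judged then, once.
The state is a dict: "t": time; "q": joint angles; "qd": joint speeds; "joint_efforts": joint torques, N m; "eef_pos": TCP position; "ee_rot": TCP orientation; "force": force on the tool from outside, world axes, zero at the start; "moment": the same for the moment, N m; "width": finger opening in m; "gripper_force": force on a finger pad.
Only numpy, scipy, OpenCV 4.12 (cv2) and the standard library are available. Lean on these libraries where they do the work, as an engineer would, in place of code of your own. Each camera call takes 0.05 s, during which the arm holds its last target. There are 200 camera calls.

## Working session

There is one attempt and no reset: what is moved stays moved. The work goes in short steps, Python scripts to look and compute and a tool call to move; the robot and the scene stay as the last step left them, time stands still between calls to the robot, and variables do not carry over. Pictures are saved under pics/ and viewed, at most 10 in all, crops included, and the job is handed in when it is done.

Besides the shell and the picture viewer there is one more tool, called after "Call:" as a command line: name --argument value ..., lists and objects as JSON in quotes. jog_arm: Moves the arm, as the interface text tells. Its arguments: {"type":"object","properties":{"targets":{"type":"array","items":{"type":"object","properties":{"dx":{"type":"number"},"dy":{"type":"number"},"dz":{"type":"number"},"rx":{"type":"number"},"ry":{"type":"number"},"rz":{"type":"number"},"gripper":{"type":"number"}}}},"force":{"type":"number"}},"required":["targets"]}

```bash
mkdir -p pics; cat > h.py <<'E'
import numpy as np, cv2, pickle
from station import arm
from scipy.spatial.transform import Rotation as R
def grab(n,save=None):
    f=arm.grab_frame(n)
    if save: cv2.imwrite('pics/'+save,f['frame'][:,:,::-1])
    pickle.dump(f,open('%s.pkl'%n,'wb'))
    return f
def load(n): return pickle.load(open('%s.pkl'%n,'rb'))
def cloud(f):
    z=f['z_map'].astype(float); v,u=np.mgrid[0:z.shape[0],0:z.shape[1]]
    P=np.stack([(u-f['cx'])/f['fx']*z,(v-f['cy'])/f['fy']*z,z],-1)
    T=np.linalg.inv(f['view']); W=P@T[:3,:3].T+T[:3,3]; W[z==0]=np.nan
    return W
def ray(f,u,v,h):
    T=np.linalg.inv(f['view']); d=T[:3,:3]@[(u-f['cx'])/f['fx'],(v-f['cy'])/f['fy'],1]
    return T[:3,3]+d*(h-T[2,3])/d[2]
def st():
    s=arm.get_state(); print(s['t'],np.round(s['eef_pos'],4),np.round(s['ee_rot'],4),np.round(s['force'],1),s['width'],s['gripper_force']); return s
E
python3 - <<'E'
from h import *
st()
a=grab('top','top1.png'); b=grab('side','side1.png')
for f in (a,b): print(np.round(np.linalg.inv(f['view']),3).tolist(), f['fx'])
E
```

```text
0.0 [ 0.2945 -0.6069  0.2476] [ 3.1399e+00 -1.0000e-04 -2.6899e+00] [-0.7 -0.7 -0.5] 0.08769079646282592 0.0
[[-0.026, -0.991, 0.133, 0.427], [-0.999, 0.022, -0.029, 0.013], [0.025, -0.133, -0.991, 1.256], [0.0, 0.0, 0.0, 1.0]] 522.9735876341662
[[-0.794, -0.38, 0.475, 0.035], [-0.608, 0.484, -0.629, 0.724], [0.009, -0.788, -0.615, 0.776], [0.0, 0.0, 0.0, 1.0]] 521.3056056599349
```

View pics/top1.png

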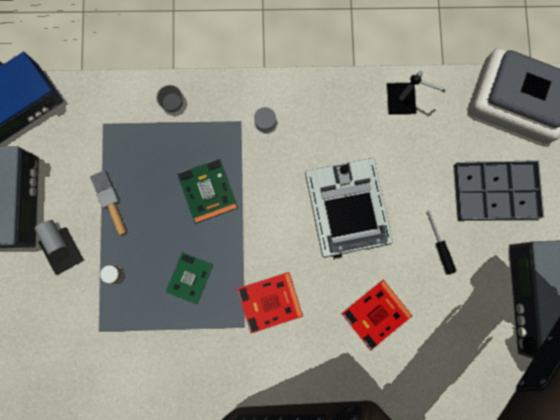

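View pics/side1.png

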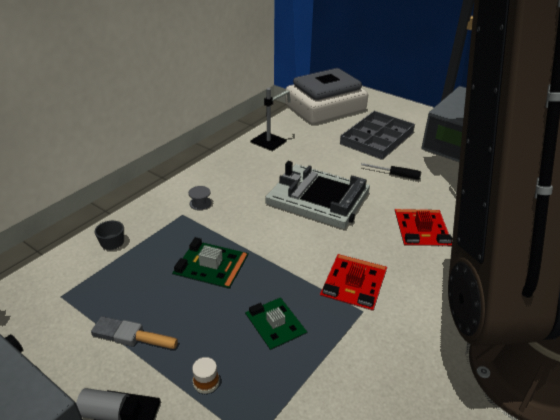

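The top view shows four candidate boards: green with an orange strip at (208,190), smaller green at (189,278), and red at (270,302) and (377,314). The larger green one at (208,190) fits: it has a copper strip at (215,214) and two black connectors. The carrier is at (348,207), with the lip near (358,243) and the knob near (345,172). I'll confirm with an enlarged crop and measure.

```bash
python3 - <<'E'
from h import *
f=load('top'); im=f['frame']
c=im[130:310,150:400]; cv2.imwrite('pics/crop1.png',cv2.resize(c[:,:,::-1],None,fx=3.2,fy=3.2,interpolation=cv2.INTER_CUBIC)[:600,:800])
W=cloud(f); z=W[...,2]
hsv=cv2.cvtColor(im,cv2.COLOR_RGB2HSV)
g=cv2.inRange(hsv,(45,80,30),(85,255,255)); 
n,l,s,ce=cv2.connectedComponentsWithStats(cv2.morphologyEx(g,cv2.MORPH_CLOSE,np.ones((5,5))))
for i in range(1,n):
    if s[i,4]>300: print('green',s[i],ce[i],ray(f,*ce[i],.005))
# copper strip
m=np.zeros_like(g); m[200:230,185:245]=1
o=cv2.inRange(hsv,(5,120,100),(22,255,255))*m
p=cv2.findNonZero(o); r=cv2.minAreaRect(p); print('strip',r,ray(f,*r[0],.005)); 
bp=cv2.boxPoints(r); print([np.round(ray(f,*q,.005)[:2],4).tolist() for q in bp])
# heights
print('board z med',np.nanmedian(z[180:200,190:225]))
def reg(lo,hi,u0,u1,v0,v1):
    mk=np.zeros(z.shape,np.uint8); mk[v0:v1,u0:u1]=((z>lo)&(z<hi))[v0:v1,u0:u1]
    pts=W[mk>0]; print(lo,hi,len(pts),np.round(pts.mean(0),4)); 
    r=cv2.minAreaRect(pts[:,:2].astype(np.float32)); print(r); return pts
reg(.025,.045,185,230,165,210)
reg(.018,.06,295,400,150,262)
reg(.024,.031,295,400,150,262)
reg(.047,.060,295,400,150,262)
reg(.075,.095,295,400,150,262)
reg(.047,.060,295,400,225,262)
E
```

```text
green [ 179  162   57   56 1653] [206.59286146 189.65214761] [0.63739215 0.15454935 0.005     ]
green [ 166  253   47   51 1299] [188.92224788 277.91224018] [0.4272413  0.19754944 0.005     ]
strip ((213.91436767578125, 209.56875610351562), (11.28771686553955, 43.90053939819336), 69.67686462402344) [0.58850143 0.13734141 0.005     ]
[[0.5841, 0.1913], [0.6189, 0.0922], [0.5929, 0.0832], [0.5583, 0.1821]]
board z med 0.0071098399589692995
0.025 0.045 138 [0.6354 0.1537 0.0345]
((0.6355636715888977, 0.1537918895483017), (0.04012811928987503, 0.03011990711092949), 19.02275276184082)
0.018 0.06 6193 [ 0.5831 -0.1819  0.0336]
((0.5829584002494812, -0.18456749618053436), (0.21852286159992218, 0.17121227085590363), 9.676717758178711)
0.024 0.031 3045 [ 0.5927 -0.1798  0.0283]
((0.582910418510437, -0.18427084386348724), (0.21727561950683594, 0.17018716037273407), 9.889185905456543)
0.047 0.06 877 [ 0.551  -0.1888  0.0525]
((0.587169349193573, -0.18383169174194336), (0.19927947223186493, 0.13462257385253906), 9.614208221435547)
0.075 0.095 48 [ 0.6677 -0.1688  0.0841]
((0.6685807108879089, -0.16939319670200348), (0.01348270382732153, 0.01583404466509819), 7.272190570831299)
0.047 0.06 585 [ 0.5014 -0.1973  0.0533]
((0.5085432529449463, -0.1971503496170044), (0.039787184447050095, 0.13462257385253906), 9.614209175109863)
```

View pics/crop1.png

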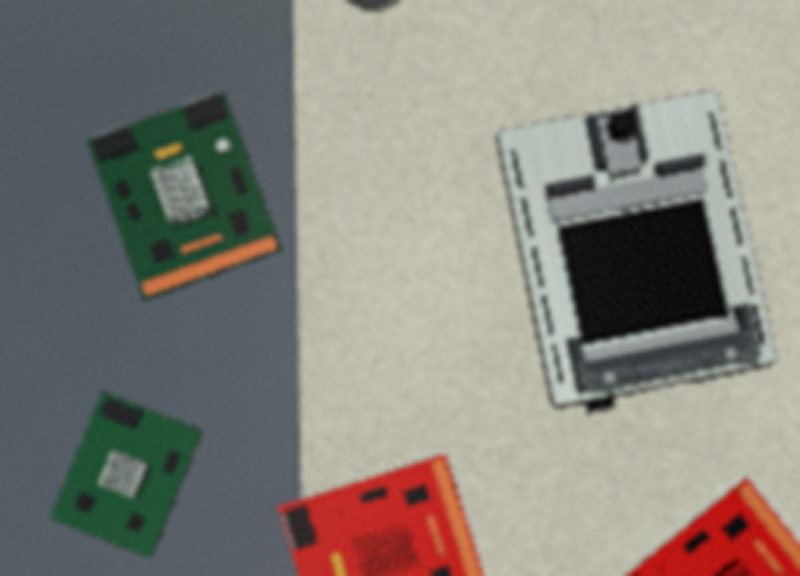

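The crop confirms it: the larger green board is at upper left, with two connectors at its far edge and the copper strip towards the robot. Next to it are the smaller green board and the red ones. In the carrier, the lip is on the robot's side and the knob at the far side. Every measured size matches: heat sink 40×30 mm at z 35 mm, and lip block 40×135 mm at z 53 mm.

```bash
cat >> h.py <<'E'
def mv(p,yaw,tilt=0):
    """yaw deg of board/carrier x axis; tool x=-that axis; tilt deg raises +x edge (rotation about tool y)"""
    s=st(); Rc=R.from_euler('xyz',s['ee_rot']); Rt=R.from_euler('z',yaw-180,degrees=True)*R.from_euler('x',np.pi)*R.from_euler('y',-tilt,degrees=True)
    d=Rc.inv().apply(np.array(p)-s['eef_pos'])*1000; w=(Rc.inv()*Rt).as_rotvec()
    print('d mm',np.round(d,1),'rv',np.round(w,4),'| tilted x axis',np.round(-Rt.as_matrix()[:,0],3)); return d,w
E
python3 -c "
from h import *
mv([.6355,.1537,.2],19.2)"
```

```text
0.1 [ 0.2945 -0.6069  0.2477] [ 3.1401e+00 -1.0000e-04 -2.6899e+00] [ 0.6 -0.1  0.1] 0.0875535259872632 0.0
d mm [-638.8  535.4   48.5] rv [ 0.0015 -0.0002  0.1166] | tilted x axis [ 0.944  0.329 -0.   ]
```

Call:
jog_arm --targets '[{"dx": -30, "dy": 25, "dz": 2, "rz": 0.02, "gripper": 0}, {"dx": -60, "dy": 50, "dz": 5, "rz": 0.03, "gripper": 0}, {"dx": -90, "dy": 75, "dz": 8, "rz": 0.04, "gripper": 0}, {"dx": -120, "dy": 100, "dz": 10, "rz": 0.05, "gripper": 0}, {"dx": -150, "dy": 125, "dz": 12, "rz": 0.06, "gripper": 0}, {"dx": -180, "dy": 150, "dz": 14, "rz": 0.06, "gripper": 0}, {"dx": -210, "dy": 175, "dz": 16, "rz": 0.06, "gripper": 0}, {"dx": -240, "dy": 200, "dz": 18, "rz": 0.06, "gripper": 0}]'

```text
invalid input at $.targets[0]: expected keys dx, dy, dz, rx, ry, rz, gripper
```

Call:
jog_arm --targets '[{"dx": -30, "dy": 25, "dz": 2, "rz": 0.01, "gripper": 0}, {"dx": -60, "dy": 50, "dz": 5, "rz": 0.02, "gripper": 0}, {"dx": -90, "dy": 75, "dz": 8, "rz": 0.03, "gripper": 0}, {"dx": -120, "dy": 100, "dz": 10, "rz": 0.04, "gripper": 0}, {"dx": -150, "dy": 125, "dz": 12, "rz": 0.05, "gripper": 0}, {"dx": -180, "dy": 150, "dz": 14, "rz": 0.05, "gripper": 0}, {"dx": -210, "dy": 175, "dz": 16, "rz": 0.05, "gripper": 0}, {"dx": -240, "dy": 200, "dz": 18, "rz": 0.05, "gripper": 0}]'

```text
invalid input at $.targets[0]: expected keys dx, dy, dz, rx, ry, rz, gripper
```

```bash
python3 -c "
from h import *
print(arm.get_state()['q']);mv([.6355,.1537,.2],19.2)"
```

```text
[-8.30902299e-01  3.59288119e-01  1.11504925e-02 -3.17206067e-04
 -1.22413426e+00 -2.88090263e-01]
0.1 [ 0.2945 -0.6069  0.2477] [ 3.1401e+00 -1.0000e-04 -2.6899e+00] [ 0.6 -0.1  0.1] 0.0875535259872632 0.0
d mm [-638.8  535.4   48.5] rv [ 0.0015 -0.0002  0.1166] | tilted x axis [ 0.944  0.329 -0.   ]
```

All seven keys are required in every row.

Call:
jog_arm --targets '[{"dx": -30, "dy": 25, "dz": 2, "rx": 0, "ry": 0, "rz": 0.02, "gripper": 0}, {"dx": -60, "dy": 50, "dz": 5, "rx": 0, "ry": 0, "rz": 0.03, "gripper": 0}, {"dx": -90, "dy": 75, "dz": 8, "rx": 0, "ry": 0, "rz": 0.04, "gripper": 0}, {"dx": -120, "dy": 100, "dz": 10, "rx": 0, "ry": 0, "rz": 0.05, "gripper": 0}, {"dx": -150, "dy": 125, "dz": 12, "rx": 0, "ry": 0, "rz": 0.06, "gripper": 0}, {"dx": -180, "dy": 150, "dz": 14, "rx": 0, "ry": 0, "rz": 0.06, "gripper": 0}, {"dx": -210, "dy": 175, "dz": 16, "rx": 0, "ry": 0, "rz": 0.06, "gripper": 0}, {"dx": -240, "dy": 200, "dz": 18, "rx": 0, "ry": 0, "rz": 0.06, "gripper": 0}]'

```text
t: 0.77
eef_pos: [0.4235, -0.3207, 0.2303]
ee_rot: [3.141, -0.0, -2.75]
force: [1.0, -0.3, 0.1]
width: 0.0876
gripper_force: 0.0
```

Call:
jog_arm --targets '[{"dx": -30, "dy": 25, "dz": 2, "rx": 0, "ry": 0, "rz": 0.01, "gripper": 0}, {"dx": -60, "dy": 50, "dz": 5, "rx": 0, "ry": 0, "rz": 0.02, "gripper": 0}, {"dx": -90, "dy": 75, "dz": 8, "rx": 0, "ry": 0, "rz": 0.03, "gripper": 0}, {"dx": -120, "dy": 100, "dz": 10, "rx": 0, "ry": 0, "rz": 0.04, "gripper": 0}, {"dx": -150, "dy": 125, "dz": 12, "rx": 0, "ry": 0, "rz": 0.05, "gripper": 0}, {"dx": -180, "dy": 150, "dz": 14, "rx": 0, "ry": 0, "rz": 0.05, "gripper": 0}, {"dx": -210, "dy": 175, "dz": 16, "rx": 0, "ry": 0, "rz": 0.05, "gripper": 0}, {"dx": -240, "dy": 200, "dz": 18, "rx": 0, "ry": 0, "rz": 0.05, "gripper": 0}]'

```text
t: 1.43
eef_pos: [0.569, -0.0441, 0.2123]
ee_rot: [3.141, -0.0, -2.8]
force: [0.8, -0.2, 0.1]
width: 0.0883
gripper_force: 0.0
```

```bash
python3 -c "
from h import *
print(arm.get_state()['q']);mv([.6355,.1537,.2],19.2)"
```

```text
[ 2.65352172e-01  2.15351545e-01 -2.74448575e-01 -1.34701830e-04
 -1.08126508e+00 -1.49406473e+00]
1.4333 [ 0.569  -0.0441  0.2123] [ 3.1415e+00 -3.0000e-04 -2.7996e+00] [ 0.8 -0.2  0.1] 0.08826243437015491 0.0
d mm [-129.   164.    12.3] rv [ 0.0001 -0.0003  0.0069] | tilted x axis [ 0.944  0.329 -0.   ]
```

Call:
jog_arm --targets '[{"dx": -20, "dy": 25, "dz": 2, "rx": 0, "ry": 0, "rz": 0, "gripper": 0}, {"dx": -40, "dy": 50, "dz": 4, "rx": 0, "ry": 0, "rz": 0.007, "gripper": 0}, {"dx": -60, "dy": 76, "dz": 6, "rx": 0, "ry": 0, "rz": 0.007, "gripper": 0}, {"dx": -80, "dy": 102, "dz": 8, "rx": 0, "ry": 0, "rz": 0.007, "gripper": 0}, {"dx": -100, "dy": 127, "dz": 10, "rx": 0, "ry": 0, "rz": 0.007, "gripper": 0}, {"dx": -120, "dy": 152, "dz": 12, "rx": 0, "ry": 0, "rz": 0.007, "gripper": 0}, {"dx": -129, "dy": 164, "dz": 12, "rx": 0, "ry": 0, "rz": 0.007, "gripper": 0}, {"dx": -129, "dy": 164, "dz": 12, "rx": 0, "ry": 0, "rz": 0.007, "gripper": 0}]'

```text
t: 2.1
eef_pos: [0.6357, 0.1546, 0.1993]
ee_rot: [-3.142, -0.001, -2.804]
force: [-0.4, -0.5, 1.3]
width: 0.0879
gripper_force: 0.0
```

```bash
python3 - <<'E'
from h import *
f=grab('wrist','w1.png'); W=cloud(f); z=W[...,2]
print('plane z pctl',np.nanpercentile(z,[5,50,95]))
d=np.hypot(W[...,0]-.6355,W[...,1]-.1537)
p=W[(z>.031)&(z<.042)&(d<.05)]; r=cv2.minAreaRect(p[:,:2].astype(np.float32)); print('hs',len(p),r,p[:,2].mean())
g=cv2.inRange(cv2.cvtColor(f['frame'],cv2.COLOR_RGB2HSV),(5,120,80),(22,255,255))>0
p=W[g&(z<.012)&(d<.1)]; print('strip',len(p),cv2.minAreaRect(p[:,:2].astype(np.float32)),np.nanmedian(p[:,2]))
p=W[(d>.03)&(d<.05)];print('board z',np.nanmedian(p[:,2]))
mv([.6355,.1537,.032],19.2)
E
```

```text
plane z pctl [-0.00116656  0.00080595  0.28353514]
hs 751 ((0.6370843648910522, 0.1546926349401474), (0.03991115093231201, 0.02943568117916584), 19.228609085083008) 0.03450667145235328
strip 1551 ((0.6256515383720398, 0.1502908170223236), (0.10126034915447235, 0.1034490317106247), 18.81442642211914) 0.005073015358852018
board z 0.26024256890473446
2.15 [0.6352 0.153  0.1996] [-3.1414e+00 -1.5000e-03 -2.8049e+00] [ 1.  -0.7 -0.5] 0.08745703608175329 0.0
d mm [ -0.8   0.5 167.6] rv [-0.0002 -0.0015  0.0016] | tilted x axis [ 0.944  0.329 -0.   ]
```

View pics/w1.png

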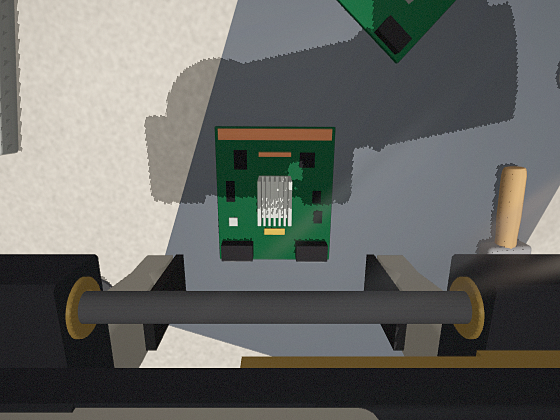

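The wrist view shows the board square beneath the gripper, with the heat sink at (275,203) and the strip at (275,134). Its position agrees with the top view to about 1.5 mm. I'll descend and grip.

Call:
jog_arm --targets '[{"dx": -1, "dy": 0.5, "dz": 30, "rx": 0, "ry": 0, "rz": 0, "gripper": 0}, {"dx": -1.4, "dy": 0.8, "dz": 60, "rx": 0, "ry": 0, "rz": 0, "gripper": 0}, {"dx": -1.4, "dy": 0.8, "dz": 90, "rx": 0, "ry": 0, "rz": 0, "gripper": 0}, {"dx": -1.4, "dy": 0.8, "dz": 120, "rx": 0, "ry": 0, "rz": 0, "gripper": 0}, {"dx": -1.4, "dy": 0.8, "dz": 145, "rx": 0, "ry": 0, "rz": 0, "gripper": 0}, {"dx": -1.4, "dy": 0.8, "dz": 160, "rx": 0, "ry": 0, "rz": 0, "gripper": 0}, {"dx": -1.4, "dy": 0.8, "dz": 166, "rx": 0, "ry": 0, "rz": 0, "gripper": 0}, {"dx": -1.4, "dy": 0.8, "dz": 166, "rx": 0, "ry": 0, "rz": 0, "gripper": 0.1}]'

```text
t: 2.82
eef_pos: [0.6353, 0.1515, 0.0331]
ee_rot: [-3.141, -0.003, -2.808]
force: [0.2, -0.5, 0.5]
width: 0.0842
gripper_force: 0.0
```

Call:
jog_arm --targets '[{"dx": 0, "dy": 0, "dz": 0, "rx": 0, "ry": 0, "rz": 0, "gripper": 0.4}, {"dx": 0, "dy": 0, "dz": 0, "rx": 0, "ry": 0, "rz": 0, "gripper": 0.6}, {"dx": 0, "dy": 0, "dz": 0, "rx": 0, "ry": 0, "rz": 0, "gripper": 0.8}, {"dx": 0, "dy": 0, "dz": 0, "rx": 0, "ry": 0, "rz": 0, "gripper": 1}, {"dx": 0, "dy": 0, "dz": 0, "rx": 0, "ry": 0, "rz": 0, "gripper": 1}, {"dx": 0, "dy": 0, "dz": 0, "rx": 0, "ry": 0, "rz": 0, "gripper": 1}, {"dx": 0, "dy": 0, "dz": 0, "rx": 0, "ry": 0, "rz": 0, "gripper": 1}, {"dx": 0, "dy": 0, "dz": 0, "rx": 0, "ry": 0, "rz": 0, "gripper": 1}]' --force 30

```text
t: 3.48
eef_pos: [0.6363, 0.153, 0.0347]
ee_rot: [3.142, 0.0, -2.807]
force: [-0.3, 0.2, -1.0]
width: 0.0332
gripper_force: 0.0
```

```bash
python3 -c "
from h import *
st()"
```

```text
3.4833 [0.6363 0.153  0.0347] [ 3.1416e+00  1.0000e-04 -2.8067e+00] [-0.3  0.2 -1. ] 0.03320874272775722 0.00022804112177254865
```

Call:
jog_arm --targets '[{"dx": 0, "dy": 0, "dz": 0, "rx": 0, "ry": 0, "rz": 0, "gripper": 1}, {"dx": 0, "dy": 0, "dz": 0, "rx": 0, "ry": 0, "rz": 0, "gripper": 1}, {"dx": 0, "dy": 0, "dz": 0, "rx": 0, "ry": 0, "rz": 0, "gripper": 1}, {"dx": 0, "dy": 0, "dz": 0, "rx": 0, "ry": 0, "rz": 0, "gripper": 1}, {"dx": 0, "dy": 0, "dz": -10, "rx": 0, "ry": 0, "rz": 0, "gripper": 1}, {"dx": 0, "dy": 0, "dz": -30, "rx": 0, "ry": 0, "rz": 0, "gripper": 1}, {"dx": 0, "dy": 0, "dz": -60, "rx": 0, "ry": 0, "rz": 0, "gripper": 1}, {"dx": 0, "dy": 0, "dz": -90, "rx": 0, "ry": 0, "rz": 0, "gripper": 1}]' --force 35

```text
t: 4.15
eef_pos: [0.6354, 0.1523, 0.1248]
ee_rot: [-3.141, -0.003, -2.807]
force: [0.7, 0.2, -2.3]
width: 0.0297
gripper_force: 35.0
```

```bash
python3 - <<'E'
from h import *
import numpy as np
O=np.array([.5667,-.1873]); c=R.from_euler('z',9.65,degrees=True)
# board hold offset: heatsink centre vs TCP along tool
for tilt in (0,15):
    mv([.5667,-.1873,.20],9.65,tilt)
E
```

```text
4.15 [0.6354 0.1523 0.1248] [-3.1410e+00 -3.1000e-03 -2.8069e+00] [ 0.7  0.2 -2.3] 0.029676516375628473 34.99966621398926
d mm [ 176.6 -298.2  -74.5] rv [-0.0008 -0.003   0.1662] | tilted x axis [ 0.986  0.168 -0.   ]
4.15 [0.6354 0.1523 0.1248] [-3.1410e+00 -3.1000e-03 -2.8069e+00] [ 0.7  0.2 -2.3] 0.029676516375628473 34.99966621398926
d mm [ 176.6 -298.2  -74.5] rv [ 0.021  -0.2642  0.1654] | tilted x axis [0.952 0.162 0.259]
```

```bash
cat >> h.py <<'E'
O=np.array([.5667,-.1873]); Y=9.65
def hook(ex,ez,tilt,ey=0,tz=32.2,O=O,Y=Y,bx=65.0,xo=0):
    """TCP for bare edge at carrier (ex,ey,ez) mm; xo = TCP x offset from heat sink along board x"""
    s,c=np.sin(np.radians(tilt)),np.cos(np.radians(tilt)); L=bx+xo
    x,z=ex+L*c-tz*s, ez+L*s+tz*c
    a=np.radians(Y); p=O+np.array([np.cos(a)*x-np.sin(a)*ey,np.sin(a)*x+np.cos(a)*ey])/1000
    return mv([p[0],p[1],z/1000],Y,tilt)
E
python3 -c "
from h import *
hook(-40,105,15)"
```

```text
4.15 [0.6354 0.1523 0.1248] [-3.1410e+00 -3.1000e-03 -2.8069e+00] [ 0.7  0.2 -2.3] 0.029676516375628473 34.99966621398926
d mm [ 162.3 -300.6  -27.4] rv [ 0.021  -0.2642  0.1654] | tilted x axis [0.952 0.162 0.259]
```

Call:
jog_arm --targets '[{"dx": 5, "dy": -10, "dz": -15, "rx": 0.002, "ry": -0.02, "rz": 0.015, "gripper": 1}, {"dx": 16, "dy": -30, "dz": -25, "rx": 0.004, "ry": -0.05, "rz": 0.03, "gripper": 1}, {"dx": 32, "dy": -60, "dz": -28, "rx": 0.007, "ry": -0.09, "rz": 0.06, "gripper": 1}, {"dx": 49, "dy": -90, "dz": -28, "rx": 0.01, "ry": -0.13, "rz": 0.08, "gripper": 1}, {"dx": 65, "dy": -120, "dz": -28, "rx": 0.013, "ry": -0.17, "rz": 0.1, "gripper": 1}, {"dx": 81, "dy": -150, "dz": -28, "rx": 0.016, "ry": -0.21, "rz": 0.13, "gripper": 1}, {"dx": 97, "dy": -180, "dz": -28, "rx": 0.02, "ry": -0.25, "rz": 0.16, "gripper": 1}, {"dx": 113, "dy": -210, "dz": -28, "rx": 0.021, "ry": -0.264, "rz": 0.165, "gripper": 1}]'

```text
t: 4.82
eef_pos: [0.5964, -0.0843, 0.1527]
ee_rot: [3.141, 0.266, -2.975]
force: [-0.5, 0.3, -3.3]
width: 0.0297
gripper_force: 35.0
```

```bash
python3 -c "
from h import *
hook(-40,105,15)"
```

```text
4.8167 [ 0.5964 -0.0843  0.1527] [ 3.1405  0.2655 -2.9749] [-0.5  0.3 -3.3] 0.029682571565905952 35.00156879425049
d mm [ 30.8 -96.6  -8.7] rv [ 0.0006  0.0037 -0.0016] | tilted x axis [0.952 0.162 0.259]
```

Call:
jog_arm --targets '[{"dx": 8, "dy": -24, "dz": -2, "rx": 0, "ry": 0.003, "rz": 0, "gripper": 1}, {"dx": 16, "dy": -48, "dz": -4, "rx": 0, "ry": 0.003, "rz": 0, "gripper": 1}, {"dx": 24, "dy": -72, "dz": -6, "rx": 0, "ry": 0.003, "rz": 0, "gripper": 1}, {"dx": 30, "dy": -92, "dz": -9, "rx": 0, "ry": 0.003, "rz": 0, "gripper": 1}, {"dx": 31, "dy": -97, "dz": -9, "rx": 0, "ry": 0.003, "rz": 0, "gripper": 1}, {"dx": 31, "dy": -97, "dz": -9, "rx": 0, "ry": 0.003, "rz": 0, "gripper": 1}, {"dx": 31, "dy": -97, "dz": -9, "rx": 0, "ry": 0.003, "rz": 0, "gripper": 1}, {"dx": 31, "dy": -97, "dz": -9, "rx": 0, "ry": 0.003, "rz": 0, "gripper": 1}]'

```text
t: 5.48
eef_pos: [0.583, -0.1829, 0.153]
ee_rot: [3.14, 0.261, -2.973]
force: [-0.2, -0.1, -1.8]
width: 0.0297
gripper_force: 35.0
```

```bash
python3 - <<'E'
from h import *
hook(-40,105,15)
f=grab('wrist','w2.png'); W=cloud(f); z=W[...,2]
# carrier frame coords
a=np.radians(Y); X=W[...,0]-O[0]; V=W[...,1]-O[1]
cx=np.cos(a)*X+np.sin(a)*V; cy=-np.sin(a)*X+np.cos(a)*V
C=np.stack([cx,cy,z],-1)*1000; np.save('C.npy',C)
m=(C[...,2]>48)&(C[...,2]<58)&(C[...,0]<-30)&(C[...,0]>-100)
p=C[m]; print('lip',len(p),cv2.minAreaRect(p[:,:2].astype(np.float32)),p.min(0),p.max(0))
g=cv2.inRange(cv2.cvtColor(f['frame'],cv2.COLOR_RGB2HSV),(5,120,60),(22,255,255))>0
q=C[g&(C[...,2]>80)&(C[...,2]<150)&(C[...,0]<-10)]; print('strip',len(q),np.median(q,0),cv2.minAreaRect(q[:,:2].astype(np.float32)),np.percentile(q,[1,99],axis=0))
E
```

```text
5.4833 [ 0.583  -0.1829  0.153 ] [ 3.1404  0.2611 -2.9725] [-0.2 -0.1 -1.8] 0.029656567363840577 34.999637603759766
d mm [ 2.3 -1.6 -0.5] rv [ 0.0013 -0.0007  0.0006] | tilted x axis [0.952 0.162 0.259]
lip 11560 ((-57.528724670410156, 0.42946624755859375), (40.103416442871094, 134.59820556640625), 0.003626893274486065) [-77.58359405 -66.86987572  48.01643522] [-37.47315464  67.7285945   57.67189972]
strip 5391 [-29.97274812   0.60814107 109.79221   ] ((-23.10187530517578, 1.1596260070800781), (104.16766357421875, 24.944591522216797), 89.87873840332031) [[-35.15185325 -49.56684958 107.40907873]
 [-11.56949908  50.19244661 115.762182  ]]
```

View pics/w2.png

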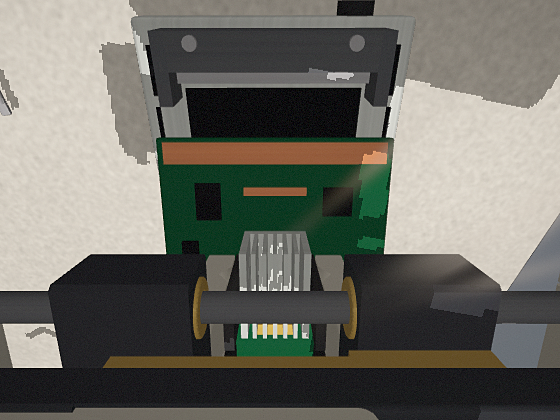

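The wrist view shows the board's copper edge (row 140, columns 157–394) centred between the lip's cheeks (midpoint column about 276). The y offset is within about 0.5 mm and the yaw matches. I'll lower the tilted board in front of the slot.

```bash
python3 -c "
from h import *
hook(-42,44,15)
C=np.load('C.npy'); z=C[150:250,170:190]
for u in (200,275,350):
  for v in range(134,150,2): print(u,v,np.round(C[v,u],1)) if u==275 else 0
"
```

```text
5.5333 [ 0.5831 -0.1827  0.153 ] [ 3.1404  0.2612 -2.972 ] [-0.4 -0.1 -2.4] 0.029754964568289466 34.99967157840729
d mm [20.1 -1.9 57.9] rv [ 0.0014 -0.0006  0.0011] | tilted x axis [0.952 0.162 0.259]
275 134 [-13.6   1.7  30.4]
275 136 [-12.1   1.7  30.2]
275 138 [-36.8   1.5 107.8]
275 140 [-36.    1.5 108.1]
275 142 [-34.9   1.5 107.7]
275 144 [-34.2   1.5 108.5]
275 146 [-33.6   1.5 109.4]
275 148 [-32.8   1.5 110. ]
```

Call:
jog_arm --targets '[{"dx": 3, "dy": -0.5, "dz": 8, "rx": 0, "ry": 0, "rz": 0, "gripper": 1}, {"dx": 6, "dy": -0.5, "dz": 18, "rx": 0, "ry": 0, "rz": 0, "gripper": 1}, {"dx": 10, "dy": -0.5, "dz": 28, "rx": 0, "ry": 0, "rz": 0, "gripper": 1}, {"dx": 13, "dy": -0.5, "dz": 38, "rx": 0, "ry": 0, "rz": 0, "gripper": 1}, {"dx": 17, "dy": -0.5, "dz": 48, "rx": 0, "ry": 0, "rz": 0, "gripper": 1}, {"dx": 20, "dy": -0.5, "dz": 56, "rx": 0, "ry": 0, "rz": 0, "gripper": 1}, {"dx": 20, "dy": -0.5, "dz": 57, "rx": 0, "ry": 0, "rz": 0, "gripper": 1}, {"dx": 20, "dy": -0.5, "dz": 57, "rx": 0, "ry": 0, "rz": 0, "gripper": 1}]'

```text
t: 6.2
eef_pos: [0.5782, -0.1849, 0.0917]
ee_rot: [3.14, 0.26, -2.973]
force: [0.1, -0.1, -1.9]
width: 0.0294
gripper_force: 35.0
```

```bash
python3 - <<'E'
from h import *
f=grab('wrist','w3.png'); W=cloud(f); z=W[...,2]
a=np.radians(Y); X=W[...,0]-O[0]; V=W[...,1]-O[1]
C=np.stack([np.cos(a)*X+np.sin(a)*V,-np.sin(a)*X+np.cos(a)*V,z],-1)*1000
m=(C[...,2]>49)&(C[...,2]<58)&(C[...,0]<-30)&(C[...,0]>-100)&(abs(C[...,1])<75)
p=C[m]; print('lip',cv2.minAreaRect(p[:,:2].astype(np.float32)),np.median(p[:,2]))
m=(C[...,0]>-60)&(C[...,0]<-34)&(abs(C[...,1])<62)&(C[...,2]>40)&(C[...,2]<49)
for u in (170,220,275,330,380):
  col=C[:,u]; r=np.where((col[:,0]>-65)&(col[:,0]<-20)&(col[:,2]>39)&(col[:,2]<55))[0]; print(u,[(int(v),np.round(col[v],1).tolist()) for v in r[:20:3]])
hook(-64.5,40,15)
E
```

```text
lip ((-53.862457275390625, 0.24877166748046875), (135.2205047607422, 47.70988464355469), 89.99784851074219) 52.47943375419955
170 [(89, [-64.4, -43.0, 51.4]), (92, [-63.3, -43.0, 52.1]), (95, [-61.9, -43.4, 51.2]), (98, [-60.9, -43.3, 52.1]), (101, [-59.8, -43.4, 52.5]), (104, [-58.5, -43.6, 52.4]), (107, [-57.2, -43.9, 52.0])]
220 [(88, [-64.7, -22.3, 51.4]), (91, [-63.6, -22.3, 51.7]), (94, [-62.6, -22.3, 52.4]), (97, [-61.4, -22.4, 52.7]), (100, [-60.0, -22.6, 51.8]), (103, [-58.7, -22.8, 51.5]), (106, [-57.8, -22.6, 52.9])]
275 [(88, [-64.8, 0.4, 51.7]), (91, [-63.8, 0.4, 52.8]), (94, [-62.5, 0.4, 52.1]), (97, [-61.3, 0.4, 52.3]), (100, [-60.4, 0.4, 53.4]), (103, [-59.0, 0.4, 52.9]), (106, [-57.8, 0.4, 52.8])]
330 [(88, [-64.9, 23.0, 52.5]), (91, [-63.8, 23.0, 52.8]), (94, [-62.5, 23.2, 52.2]), (97, [-61.2, 23.4, 51.6]), (100, [-59.9, 23.5, 51.3]), (103, [-58.8, 23.6, 51.8]), (106, [-57.8, 23.5, 52.8])]
380 [(88, [-65.0, 43.4, 52.6]), (91, [-63.6, 43.9, 51.7]), (94, [-62.6, 43.8, 52.6]), (97, [-61.5, 43.8, 53.2]), (100, [-60.0, 44.4, 51.9]), (103, [-59.1, 44.1, 53.4]), (106, [-57.9, 44.4, 53.2])]
6.25 [ 0.5788 -0.1849  0.0926] [ 3.1407  0.261  -2.9728] [ 0.1  0.7 -2.2] 0.02978514734179315 34.99960541725159
d mm [22.8 -0.3 -1.3] rv [ 0.001  -0.0007  0.0004] | tilted x axis [0.952 0.162 0.259]
```

View pics/w3.png

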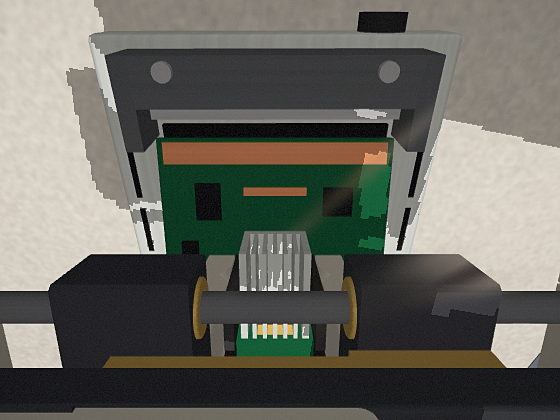

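The copper edge (row 140, columns 157–394) is centred between the cheeks (inner faces at about columns 150 and 403) and sits just in front of the lip. I'll check its height against the lip's.

```bash
python3 - <<'E'
from h import *
f=load('wrist'); W=cloud(f)-[*O,0]; a=np.radians(Y)
C=(W@R.from_euler('z',a).as_matrix())*1000
for u in (180,230,275,320,360): print(u,[np.round(np.median(C[v:v+3,u-3:u+4].reshape(-1,3),0),1).tolist() for v in (112,120,128,139,142,146,150)])
E
```

```text
180 [[nan, nan, nan], [-44.3, -47.1, 27.7], [-41.2, -46.8, 30.6], [-40.9, -43.3, 46.5], [nan, nan, nan], [nan, nan, nan], [-36.3, -43.4, 48.1]]
230 [[-50.4, -20.8, 35.5], [nan, nan, nan], [-41.2, -22.0, 30.7], [-40.9, -20.2, 46.5], [-39.7, -20.2, 47.2], [nan, nan, nan], [-36.3, -20.3, 48.3]]
275 [[-50.3, 0.5, 35.3], [-44.4, 0.5, 27.9], [-41.1, 0.5, 30.5], [-40.9, 0.4, 46.3], [-39.7, 0.4, 47.4], [-38.1, 0.4, 47.9], [-36.1, 0.4, 48.1]]
320 [[-50.2, 21.7, 35.3], [-44.2, 23.0, 27.6], [-41.0, 22.9, 30.5], [nan, nan, nan], [-39.8, 21.0, 47.6], [-37.9, 21.2, 47.6], [-36.2, 21.2, 48.3]]
360 [[-50.3, 40.6, 35.7], [nan, nan, nan], [-41.2, 42.8, 30.5], [-40.9, 39.3, 46.5], [-39.7, 39.6, 47.2], [-37.9, 39.5, 48.0], [-36.3, 39.8, 48.2]]
```

Call:
jog_arm --targets '[{"dx": 3.5, "dy": 0.2, "dz": 1.6, "rx": 0, "ry": 0, "rz": 0, "gripper": 1}, {"dx": 7, "dy": 0.2, "dz": 3.3, "rx": 0, "ry": 0, "rz": 0, "gripper": 1}, {"dx": 7, "dy": 0.2, "dz": 3.3, "rx": 0, "ry": 0, "rz": 0, "gripper": 1}, {"dx": 11, "dy": 0.2, "dz": 2.2, "rx": 0, "ry": 0, "rz": 0, "gripper": 1}, {"dx": 15, "dy": 0.2, "dz": 1.1, "rx": 0, "ry": 0, "rz": 0, "gripper": 1}, {"dx": 19, "dy": 0.2, "dz": 0, "rx": 0, "ry": 0, "rz": 0, "gripper": 1}, {"dx": 22, "dy": 0.2, "dz": -0.8, "rx": 0, "ry": 0, "rz": 0, "gripper": 1}, {"dx": 23, "dy": 0.2, "dz": -1, "rx": 0, "ry": 0, "rz": 0, "gripper": 1}]'

```text
t: 6.92
eef_pos: [0.5558, -0.1885, 0.088]
ee_rot: [3.141, 0.262, -2.973]
force: [-0.9, 0.4, -2.9]
width: 0.0295
gripper_force: 35.0
```

Call:
jog_arm --targets '[{"dx": 0, "dy": 0, "dz": 0, "rx": 0, "ry": 0, "rz": 0, "gripper": 1}, {"dx": 0, "dy": 0, "dz": 0, "rx": 0, "ry": 0, "rz": 0, "gripper": 1}, {"dx": 0, "dy": 0, "dz": 0, "rx": 0, "ry": 0, "rz": 0, "gripper": 1}, {"dx": 0, "dy": 0, "dz": 0, "rx": 0, "ry": 0, "rz": 0, "gripper": 1}, {"dx": 0, "dy": 0, "dz": 0, "rx": 0, "ry": 0, "rz": 0, "gripper": 1}, {"dx": 0, "dy": 0, "dz": 0, "rx": 0, "ry": 0, "rz": 0, "gripper": 1}, {"dx": 0, "dy": 0, "dz": 0, "rx": 0, "ry": 0, "rz": 0, "gripper": 1}, {"dx": 0, "dy": 0, "dz": 0, "rx": 0, "ry": 0, "rz": 0, "gripper": 1}]'

```text
t: 7.58
eef_pos: [0.5565, -0.1884, 0.0878]
ee_rot: [3.141, 0.261, -2.973]
force: [-0.7, 0.8, -2.3]
width: 0.0296
gripper_force: 35.0
```

```bash
python3 - <<'E'
from h import *
hook(-64.5,40,15); 
for t in (11,7,3.5,0): print(t); hook(-64.5,39-.5*(1-t/15),t)
f=grab('wrist','w4.png'); W=cloud(f)-[*O,0]; a=np.radians(Y)
C=(W@R.from_euler('z',a).as_matrix())*1000
for u in (180,275,360): print(u,[np.round(np.median(C[v:v+3,u-3:u+4].reshape(-1,3),0),1).tolist() for v in (120,128,135,139,142,146,150,160)])
E
```

```text
7.5833 [ 0.5565 -0.1884  0.0878] [ 3.1406  0.2614 -2.9729] [-0.7  0.8 -2.3] 0.02962313920503237 34.999467730522156
d mm [-0.2 -0.7 -0.1] rv [ 0.0011 -0.0004  0.0003] | tilted x axis [0.952 0.162 0.259]
11
7.5833 [ 0.5565 -0.1884  0.0878] [ 3.1406  0.2614 -2.9729] [-0.7  0.8 -2.3] 0.02962313920503237 34.999467730522156
d mm [-2.  -0.7  5.6] rv [0.0011 0.0694 0.0003] | tilted x axis [0.968 0.165 0.191]
7
7.5833 [ 0.5565 -0.1884  0.0878] [ 3.1406  0.2614 -2.9729] [-0.7  0.8 -2.3] 0.02962313920503237 34.999467730522156
d mm [-3.7 -0.7 10.5] rv [0.0011 0.1393 0.0004] | tilted x axis [0.979 0.166 0.122]
3.5
7.5833 [ 0.5565 -0.1884  0.0878] [ 3.1406  0.2614 -2.9729] [-0.7  0.8 -2.3] 0.02962313920503237 34.999467730522156
d mm [-5.  -0.7 14.9] rv [0.001  0.2003 0.0004] | tilted x axis [0.984 0.167 0.061]
0
7.5833 [ 0.5565 -0.1884  0.0878] [ 3.1406  0.2614 -2.9729] [-0.7  0.8 -2.3] 0.02962313920503237 34.999467730522156
d mm [-6.  -0.7 19.3] rv [0.001  0.2614 0.0004] | tilted x axis [ 0.986  0.168 -0.   ]
180 [[-74.5, -39.1, 52.7], [-71.1, -39.5, 52.9], [-68.2, -39.9, 52.7], [-66.3, -40.0, 52.6], [-64.9, -40.5, 52.5], [-63.4, -40.8, 52.8], [-61.4, -41.0, 52.6], [-56.5, -42.2, 52.0]]
275 [[-74.5, 0.6, 52.4], [-71.2, 0.6, 52.7], [-68.1, 0.6, 52.8], [-66.3, 0.6, 52.5], [-65.0, 0.6, 52.4], [-63.2, 0.6, 52.5], [-61.4, 0.6, 52.7], [-56.7, 0.6, 52.4]]
360 [[-74.5, 36.1, 52.9], [-71.1, 36.7, 52.7], [-68.0, 36.9, 52.4], [-66.3, 37.1, 52.6], [-65.0, 37.2, 52.8], [-63.2, 37.6, 52.5], [-61.4, 37.7, 52.4], [-56.6, 38.8, 52.2]]
```

View pics/w4.png

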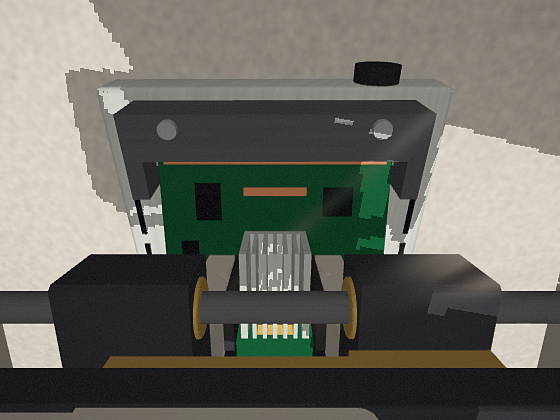

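The strip is now under the lip (lip edge at row 162, only a sliver of copper visible), with no contact force. I'll rotate it down gradually.

Call:
jog_arm --targets '[{"dx": -0.5, "dy": -0.3, "dz": 1.4, "rx": 0, "ry": 0.017, "rz": 0, "gripper": 1}, {"dx": -1, "dy": -0.3, "dz": 2.8, "rx": 0, "ry": 0.035, "rz": 0, "gripper": 1}, {"dx": -1.5, "dy": -0.3, "dz": 4.2, "rx": 0, "ry": 0.052, "rz": 0, "gripper": 1}, {"dx": -2, "dy": -0.3, "dz": 5.6, "rx": 0, "ry": 0.069, "rz": 0, "gripper": 1}, {"dx": -2.4, "dy": -0.3, "dz": 6.8, "rx": 0, "ry": 0.087, "rz": 0, "gripper": 1}, {"dx": -2.8, "dy": -0.3, "dz": 8, "rx": 0, "ry": 0.104, "rz": 0, "gripper": 1}, {"dx": -3.3, "dy": -0.3, "dz": 9.3, "rx": 0, "ry": 0.122, "rz": 0, "gripper": 1}, {"dx": -3.7, "dy": -0.3, "dz": 10.5, "rx": 0, "ry": 0.139, "rz": 0, "gripper": 1}]'

```text
t: 8.3
eef_pos: [0.5629, -0.1876, 0.0785]
ee_rot: [3.141, 0.121, -2.973]
force: [0.0, -0.7, -1.5]
width: 0.0297
gripper_force: 35.0
```

```bash
python3 - <<'E'
from h import *
for e,t in ((39,5),(39,2.5),(39,0),(38.5,0)): print(t); hook(-64.5,e,t)
E
```

```text
5
8.3 [ 0.5629 -0.1876  0.0785] [ 3.1407  0.1207 -2.9726] [ 0.  -0.7 -1.5] 0.029659956641594102 34.99949097633362
d mm [-1.  -0.4  1.9] rv [0.001  0.0335 0.0005] | tilted x axis [0.982 0.167 0.087]
2.5
8.3 [ 0.5629 -0.1876  0.0785] [ 3.1407  0.1207 -2.9726] [ 0.  -0.7 -1.5] 0.029659956641594102 34.99949097633362
d mm [-2.2 -0.4  4.8] rv [0.0009 0.0771 0.0006] | tilted x axis [0.985 0.167 0.044]
0
8.3 [ 0.5629 -0.1876  0.0785] [ 3.1407  0.1207 -2.9726] [ 0.  -0.7 -1.5] 0.029659956641594102 34.99949097633362
d mm [-3.4 -0.4  7.8] rv [0.0009 0.1207 0.0006] | tilted x axis [ 0.986  0.168 -0.   ]
0
8.3 [ 0.5629 -0.1876  0.0785] [ 3.1407  0.1207 -2.9726] [ 0.  -0.7 -1.5] 0.029659956641594102 34.99949097633362
d mm [-3.3 -0.4  8.3] rv [0.0009 0.1207 0.0006] | tilted x axis [ 0.986  0.168 -0.   ]
```

Call:
jog_arm --targets '[{"dx": 0.3, "dy": 0, "dz": 0.8, "rx": 0, "ry": 0.015, "rz": 0, "gripper": 1}, {"dx": 0, "dy": 0, "dz": 1.9, "rx": 0, "ry": 0.033, "rz": 0, "gripper": 1}, {"dx": -0.5, "dy": 0, "dz": 3.2, "rx": 0, "ry": 0.052, "rz": 0, "gripper": 1}, {"dx": -1, "dy": 0, "dz": 4.4, "rx": 0, "ry": 0.07, "rz": 0, "gripper": 1}, {"dx": -1.5, "dy": 0, "dz": 5.6, "rx": 0, "ry": 0.088, "rz": 0, "gripper": 1}, {"dx": -2, "dy": 0, "dz": 6.8, "rx": 0, "ry": 0.106, "rz": 0, "gripper": 1}, {"dx": -2.4, "dy": 0, "dz": 7.8, "rx": 0, "ry": 0.12, "rz": 0, "gripper": 1}, {"dx": -2.4, "dy": 0, "dz": 7.8, "rx": 0, "ry": 0.12, "rz": 0, "gripper": 1}]'

```text
t: 8.97
eef_pos: [0.5665, -0.187, 0.0708]
ee_rot: [3.141, 0.001, -2.972]
force: [0.2, 0.5, -1.3]
width: 0.0298
gripper_force: 35.0
```

```bash
python3 - <<'E'
from h import *
hook(-65.5,38.5,0)
f=grab('wrist'); W=cloud(f)-[*O,0]; a=np.radians(Y)
C=(W@R.from_euler('z',a).as_matrix())*1000
for u in (180,220,250,330,350): print(u,[np.round(np.median(C[v:v+3,u-3:u+4].reshape(-1,3),0),1).tolist() for v in (130,150,165,172,180,210,230,245)])
g=grab('side','s2.png'); im=cv2.resize(g['frame'][150:240,250:390,::-1],None,fx=5,fy=5,interpolation=cv2.INTER_CUBIC); cv2.imwrite('pics/s2c.png',im)
E
```

```text
8.9667 [ 0.5665 -0.187   0.0708] [ 3.1407e+00  1.1000e-03 -2.9723e+00] [ 0.2  0.5 -1.3] 0.029777134795087715 34.99962866306305
d mm [ 0.4 -0.4  0.1] rv [0.0009 0.0011 0.0009] | tilted x axis [ 0.986  0.168 -0.   ]
180 [[-67.0, -39.9, 52.7], [-58.7, -40.6, 52.5], [-50.5, -44.2, 40.6], [-47.2, -44.5, 40.7], [-43.5, -44.7, 40.8], [-28.8, -45.9, 40.8], [-18.5, -46.6, 40.7], [-10.8, -47.0, 41.1]]
220 [[-67.1, -23.0, 52.4], [nan, nan, nan], [-50.5, -25.7, 40.6], [-47.3, -25.5, 41.1], [-43.5, -25.7, 40.8], [-28.9, -26.2, 41.5], [-18.4, -26.9, 40.4], [-10.7, -27.1, 41.0]]
250 [[-67.1, -10.3, 52.4], [-58.8, -10.5, 52.7], [-50.6, -11.4, 40.8], [-47.2, -11.5, 40.3], [-43.4, -11.5, 40.6], [-28.7, -11.8, 40.8], [-18.5, -12.0, 40.8], [-16.5, -11.8, 56.2]]
330 [[-67.1, 23.5, 52.6], [-58.7, 23.9, 52.6], [-50.6, 26.0, 41.0], [-47.2, 26.1, 40.9], [-43.4, 26.3, 40.6], [-29.1, 26.7, 42.2], [-18.5, 27.5, 41.0], [-10.4, 27.8, 40.6]]
350 [[-67.1, 32.1, 52.5], [-58.7, 32.5, 52.7], [-50.6, 35.6, 40.8], [nan, nan, nan], [-43.4, 36.0, 40.6], [-29.0, 36.3, 41.9], [-18.5, 37.2, 40.7], [-10.6, 37.7, 40.9]]
```

View pics/s2c.png

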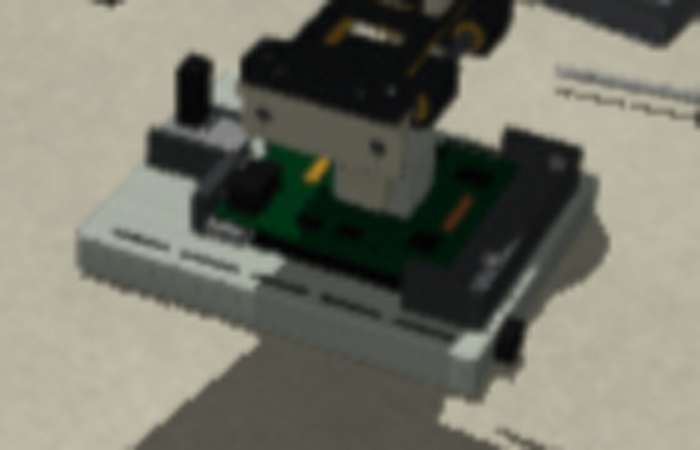

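The side crop shows the board lying level inside the stops (connector at 255,185) with its strip under the lip (490,190). Its top face measures about 41 mm, which is the seated height. I'll press lightly, then release.

Call:
jog_arm --targets '[{"dx": 0, "dy": 0, "dz": 0.3, "rx": 0, "ry": 0, "rz": 0, "gripper": 1}, {"dx": 0, "dy": 0, "dz": 0.6, "rx": 0, "ry": 0, "rz": 0, "gripper": 1}, {"dx": 0, "dy": 0, "dz": 0.8, "rx": 0, "ry": 0, "rz": 0, "gripper": 1}, {"dx": 0, "dy": 0, "dz": 1, "rx": 0, "ry": 0, "rz": 0, "gripper": 1}, {"dx": 0, "dy": 0, "dz": 1, "rx": 0, "ry": 0, "rz": 0, "gripper": 1}, {"dx": 0, "dy": 0, "dz": 1, "rx": 0, "ry": 0, "rz": 0, "gripper": 1}, {"dx": 0, "dy": 0, "dz": 1, "rx": 0, "ry": 0, "rz": 0, "gripper": 1}, {"dx": 0, "dy": 0, "dz": 1, "rx": 0, "ry": 0, "rz": 0, "gripper": 1}]'

```text
t: 9.73
eef_pos: [0.5659, -0.1871, 0.0706]
ee_rot: [3.141, 0.003, -2.973]
force: [-2.5, 1.3, 5.8]
width: 0.0298
gripper_force: 35.0
```

Contact at 6–8 N upward, so the board is resting on the ledges. I'll open the gripper, then lift.

Call:
jog_arm --targets '[{"dx": 0, "dy": 0, "dz": -0.5, "rx": 0, "ry": 0, "rz": 0, "gripper": 1}, {"dx": 0, "dy": 0, "dz": -0.5, "rx": 0, "ry": 0, "rz": 0, "gripper": 0.6}, {"dx": 0, "dy": 0, "dz": -0.5, "rx": 0, "ry": 0, "rz": 0, "gripper": 0.5}, {"dx": 0, "dy": 0, "dz": -0.5, "rx": 0, "ry": 0, "rz": 0, "gripper": 0.4}, {"dx": 0, "dy": 0, "dz": -0.5, "rx": 0, "ry": 0, "rz": 0, "gripper": 0.3}, {"dx": 0, "dy": 0, "dz": -0.5, "rx": 0, "ry": 0, "rz": 0, "gripper": 0.2}, {"dx": 0, "dy": 0, "dz": -0.5, "rx": 0, "ry": 0, "rz": 0, "gripper": 0.2}, {"dx": 0, "dy": 0, "dz": -0.5, "rx": 0, "ry": 0, "rz": 0, "gripper": 0.2}]'

```text
t: 10.4
eef_pos: [0.5661, -0.187, 0.0707]
ee_rot: [3.141, 0.003, -2.973]
force: [0.6, 0.7, 0.0]
width: 0.0675
gripper_force: 0.0
```

Call:
jog_arm --targets '[{"dx": 0, "dy": 0, "dz": -10, "rx": 0, "ry": 0, "rz": 0, "gripper": 0.2}, {"dx": 0, "dy": 0, "dz": -30, "rx": 0, "ry": 0, "rz": 0, "gripper": 0.2}, {"dx": 0, "dy": 0, "dz": -60, "rx": 0, "ry": 0, "rz": 0, "gripper": 0.2}, {"dx": 0, "dy": 0, "dz": -90, "rx": 0, "ry": 0, "rz": 0, "gripper": 0.2}, {"dx": 0, "dy": 0, "dz": -110, "rx": 0, "ry": 0, "rz": 0, "gripper": 0.2}, {"dx": 0, "dy": 0, "dz": -120, "rx": 0, "ry": 0, "rz": 0, "gripper": 0.2}, {"dx": 0, "dy": 0, "dz": -120, "rx": 0, "ry": 0, "rz": 0, "gripper": 0.2}, {"dx": 0, "dy": 0, "dz": -120, "rx": 0, "ry": 0, "rz": 0, "gripper": 0.2}]'

```text
t: 11.07
eef_pos: [0.5656, -0.1871, 0.191]
ee_rot: [3.14, 0.004, -2.973]
force: [-0.2, -0.7, -0.1]
width: 0.07
gripper_force: 0.0
```

```bash
python3 - <<'E'
from h import *
a=np.radians(Y)
f=grab('wrist','w5.png'); C=((cloud(f)-[*O,0])@R.from_euler('z',a).as_matrix())*1000
im=cv2.cvtColor(f['frame'],cv2.COLOR_RGB2HSV)
g=cv2.inRange(im,(45,80,20),(85,255,255))>0
p=C[g&(abs(C[...,0])<70)&(abs(C[...,1])<62)&(C[...,2]<44)&(C[...,2]>35)]
A=np.c_[p[:,:2],np.ones(len(p))]; k=np.linalg.lstsq(A,p[:,2],rcond=None)[0]; print('plane',k,len(p),p.min(0),p.max(0))
q=C[(C[...,2]>63)&(C[...,2]<69)&(abs(C[...,0])<35)&(abs(C[...,1])<35)]; print('hs',cv2.minAreaRect(q[:,:2].astype(np.float32)))
t=grab('top'); D=((cloud(t)-[*O,0])@R.from_euler('z',a).as_matrix())*1000
q=D[(D[...,2]>76)&(D[...,2]<92)&(abs(D[...,1])<20)&(D[...,0]>75)&(D[...,0]<120)]; print('knob top',len(q),q.mean(0) if len(q) else 0)
# pushing pose: TCP outside knob, tips 62mm high
b=O+[np.cos(a)*.135,np.sin(a)*.135]; mv([*b,.14],Y); 
E
```

```text
plane [ 3.19783097e-04 -1.73013846e-04  4.05805821e+01] 11907 [-55.43129872 -54.72780204  37.49944737] [65.79739507 55.05726763 43.77476711]
hs ((0.6985836029052734, 0.041179656982421875), (29.39376449584961, 40.26396179199219), 89.40231323242188)
knob top 0 0
11.1667 [ 0.5649 -0.1871  0.1895] [ 3.1399e+00  6.0000e-04 -2.9729e+00] [ 0.3 -0.6 -0.7] 0.07028758638799905 0.0
d mm [-136.7   -0.6   49.5] rv [0.0017 0.0006 0.0002] | tilted x axis [ 0.986  0.168 -0.   ]
```

View pics/w5.png

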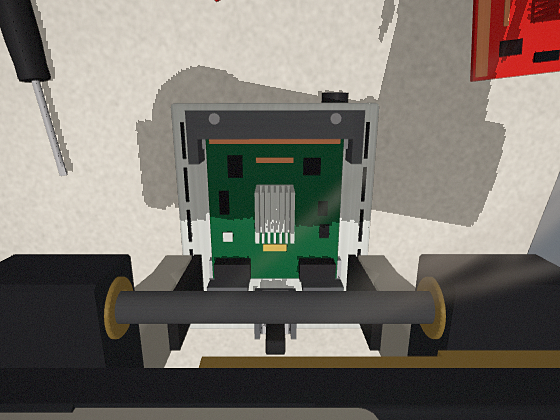

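The wrist view shows the board seated under the lip, with its heat sink at (275,213), plane tilt under 0.05° and top face at about 41 mm. The latch tongue and knob are at (275,300–350), still open. Next I'll close the fingers and go beyond the knob to push it.

Call:
jog_arm --targets '[{"dx": -20, "dy": -0.5, "dz": 0, "rx": 0, "ry": 0, "rz": 0, "gripper": 1}, {"dx": -45, "dy": -0.5, "dz": 0, "rx": 0, "ry": 0, "rz": 0, "gripper": 1}, {"dx": -70, "dy": -0.5, "dz": 10, "rx": 0, "ry": 0, "rz": 0, "gripper": 1}, {"dx": -95, "dy": -0.5, "dz": 20, "rx": 0, "ry": 0, "rz": 0, "gripper": 1}, {"dx": -120, "dy": -0.5, "dz": 30, "rx": 0, "ry": 0, "rz": 0, "gripper": 1}, {"dx": -137, "dy": -0.5, "dz": 40, "rx": 0, "ry": 0, "rz": 0, "gripper": 1}, {"dx": -137, "dy": -0.5, "dz": 50, "rx": 0, "ry": 0, "rz": 0, "gripper": 1}, {"dx": -137, "dy": -0.5, "dz": 50, "rx": 0, "ry": 0, "rz": 0, "gripper": 1}]' --force 20

```text
t: 11.83
eef_pos: [0.6993, -0.1641, 0.1358]
ee_rot: [3.139, -0.005, -2.973]
force: [-0.7, -0.8, -0.1]
width: 0.0224
gripper_force: 0.0
```

```bash
python3 - <<'E'
from h import *
a=np.radians(Y)
for n in ('side','wrist'):
    D=((cloud(grab(n))-[*O,0])@R.from_euler('z',a).as_matrix())*1000
    q=D[(D[...,2]>78)&(D[...,2]<88)&(abs(D[...,1])<20)&(D[...,0]>75)&(D[...,0]<118)]; print(n,'knob',len(q),q.mean(0) if len(q) else 0,q.min(0) if len(q) else 0,q.max(0) if len(q) else 0)
b=O+[np.cos(a)*.135,np.sin(a)*.135]; mv([*b,.080],Y)
E
```

```text
side knob 28 [103.34791752   5.60256143  82.11222871] [96.57020199 -5.74759283 78.41577541] [110.09627987  13.13093221  84.34830661]
wrist knob 730 [104.36652175   0.62319125  84.07371576] [97.89331074 -7.3499453  78.01100935] [111.96294827   8.68786308  87.52642869]
11.9333 [ 0.6997 -0.1647  0.1394] [ 3.1402e+00 -8.0000e-04 -2.9728e+00] [-1.1 -0.9  0.7] 0.014226709009845752 0.0
d mm [-0.1 -0.  59.4] rv [ 0.0014 -0.0008  0.0004] | tilted x axis [ 0.986  0.168 -0.   ]
```

Call:
jog_arm --targets '[{"dx": 0, "dy": 0, "dz": 15, "rx": 0, "ry": 0, "rz": 0, "gripper": 1}, {"dx": 0, "dy": 0, "dz": 32, "rx": 0, "ry": 0, "rz": 0, "gripper": 1}, {"dx": 0, "dy": 0, "dz": 48, "rx": 0, "ry": 0, "rz": 0, "gripper": 1}, {"dx": 0, "dy": 0, "dz": 57, "rx": 0, "ry": 0, "rz": 0, "gripper": 1}, {"dx": 0, "dy": 0, "dz": 59, "rx": 0, "ry": 0, "rz": 0, "gripper": 1}, {"dx": 2, "dy": 0, "dz": 59, "rx": 0, "ry": 0, "rz": 0, "gripper": 1}, {"dx": 6, "dy": 0, "dz": 59, "rx": 0, "ry": 0, "rz": 0, "gripper": 1}, {"dx": 10, "dy": 0, "dz": 59, "rx": 0, "ry": 0, "rz": 0, "gripper": 1}]'

```text
t: 12.6
eef_pos: [0.6915, -0.1663, 0.0834]
ee_rot: [3.141, 0.004, -2.972]
force: [-0.6, 0.5, 0.2]
width: 0.0007
gripper_force: 0.0
```

Call:
jog_arm --targets '[{"dx": 2, "dy": 0, "dz": 0, "rx": 0, "ry": 0, "rz": 0, "gripper": 1}, {"dx": 4, "dy": 0, "dz": 0, "rx": 0, "ry": 0, "rz": 0, "gripper": 1}, {"dx": 6, "dy": 0, "dz": 0, "rx": 0, "ry": 0, "rz": 0, "gripper": 1}, {"dx": 8, "dy": 0, "dz": 0, "rx": 0, "ry": 0, "rz": 0, "gripper": 1}, {"dx": 10, "dy": 0, "dz": 0, "rx": 0, "ry": 0, "rz": 0, "gripper": 1}, {"dx": 12, "dy": 0, "dz": 0, "rx": 0, "ry": 0, "rz": 0, "gripper": 1}, {"dx": 14, "dy": 0, "dz": 0, "rx": 0, "ry": 0, "rz": 0, "gripper": 1}, {"dx": 15, "dy": 0, "dz": 0, "rx": 0, "ry": 0, "rz": 0, "gripper": 1}]'

```text
t: 13.27
eef_pos: [0.6763, -0.1688, 0.082]
ee_rot: [3.141, 0.003, -2.973]
force: [2.1, -0.4, 1.2]
width: 0.0003
gripper_force: 0.8
```

```bash
python3 - <<'E'
from h import *
a=np.radians(Y)
b=O+[np.cos(a)*.1015,np.sin(a)*.1015]; mv([*b,.080],Y)
E
```

```text
13.2667 [ 0.6763 -0.1688  0.082 ] [ 3.1407e+00  2.5000e-03 -2.9727e+00] [ 2.1 -0.4  1.2] 0.0003440659682863542 0.765836199716432
d mm [9.6 0.1 2. ] rv [0.0009 0.0025 0.0005] | tilted x axis [ 0.986  0.168 -0.   ]
```

Pushing with about 2 N, so the latch is sliding. I'll continue to the end stop.

Call:
jog_arm --targets '[{"dx": 1.5, "dy": 0, "dz": 0, "rx": 0, "ry": 0, "rz": 0, "gripper": 1}, {"dx": 3, "dy": 0, "dz": 0, "rx": 0, "ry": 0, "rz": 0, "gripper": 1}, {"dx": 4.5, "dy": 0, "dz": 0, "rx": 0, "ry": 0, "rz": 0, "gripper": 1}, {"dx": 6, "dy": 0, "dz": 0, "rx": 0, "ry": 0, "rz": 0, "gripper": 1}, {"dx": 7.5, "dy": 0, "dz": 0, "rx": 0, "ry": 0, "rz": 0, "gripper": 1}, {"dx": 8.5, "dy": 0, "dz": 0, "rx": 0, "ry": 0, "rz": 0, "gripper": 1}, {"dx": 9.5, "dy": 0, "dz": 0, "rx": 0, "ry": 0, "rz": 0, "gripper": 1}, {"dx": 10, "dy": 0, "dz": 0, "rx": 0, "ry": 0, "rz": 0, "gripper": 1}]'

```text
t: 13.93
eef_pos: [0.6693, -0.17, 0.0822]
ee_rot: [3.141, 0.008, -2.972]
force: [11.6, 0.8, -6.2]
width: 0.0007
gripper_force: 5.6
```

Call:
jog_arm --targets '[{"dx": 0.3, "dy": 0, "dz": 0, "rx": 0, "ry": 0, "rz": 0, "gripper": 1}, {"dx": 0.5, "dy": 0, "dz": 0, "rx": 0, "ry": 0, "rz": 0, "gripper": 1}, {"dx": 0.5, "dy": 0, "dz": 0, "rx": 0, "ry": 0, "rz": 0, "gripper": 1}, {"dx": 0.5, "dy": 0, "dz": 0, "rx": 0, "ry": 0, "rz": 0, "gripper": 1}, {"dx": 0.5, "dy": 0, "dz": 0, "rx": 0, "ry": 0, "rz": 0, "gripper": 1}, {"dx": 0.5, "dy": 0, "dz": 0, "rx": 0, "ry": 0, "rz": 0, "gripper": 1}, {"dx": 0.5, "dy": 0, "dz": 0, "rx": 0, "ry": 0, "rz": 0, "gripper": 1}, {"dx": 0.5, "dy": 0, "dz": 0, "rx": 0, "ry": 0, "rz": 0, "gripper": 1}]'

```text
t: 14.6
eef_pos: [0.6693, -0.1699, 0.0822]
ee_rot: [3.141, 0.009, -2.972]
force: [11.6, 0.1, -5.9]
width: 0.0005
gripper_force: 5.6
```

The force rose to 12 N and the motion stopped, so the latch is at its end stop. I'll back off and check.

Call:
jog_arm --targets '[{"dx": -5, "dy": 0, "dz": 0, "rx": 0, "ry": 0, "rz": 0, "gripper": 1}, {"dx": -15, "dy": 0, "dz": 0, "rx": 0, "ry": 0, "rz": 0, "gripper": 1}, {"dx": -25, "dy": 0, "dz": 0, "rx": 0, "ry": 0, "rz": 0, "gripper": 1}, {"dx": -30, "dy": 0, "dz": -15, "rx": 0, "ry": 0, "rz": 0, "gripper": 1}, {"dx": -30, "dy": 0, "dz": -45, "rx": 0, "ry": 0, "rz": 0, "gripper": 1}, {"dx": -30, "dy": 0, "dz": -75, "rx": 0, "ry": 0, "rz": 0, "gripper": 1}, {"dx": -30, "dy": 0, "dz": -90, "rx": 0, "ry": 0, "rz": 0, "gripper": 1}, {"dx": -30, "dy": 0, "dz": -90, "rx": 0, "ry": 0, "rz": 0, "gripper": 1}]'

```text
t: 15.27
eef_pos: [0.6979, -0.1659, 0.1768]
ee_rot: [-3.141, 0.008, -2.972]
force: [0.6, 0.4, 0.5]
width: 0.0004
gripper_force: 0.0
```

```bash
python3 - <<'E'
from h import *
a=np.radians(Y)
for n in ('side','wrist'):
    f=grab(n,'fin_%s.png'%n); D=((cloud(f)-[*O,0])@R.from_euler('z',a).as_matrix())*1000
    q=D[(D[...,2]>78)&(D[...,2]<88)&(abs(D[...,1])<20)&(D[...,0]>70)&(D[...,0]<118)]; print(n,'knob',len(q),q.mean(0) if len(q) else 0,q.min(0) if len(q) else 0,q.max(0) if len(q) else 0)
g=cv2.inRange(cv2.cvtColor(f['frame'],cv2.COLOR_RGB2HSV),(45,80,20),(85,255,255))>0
p=D[g&(abs(D[...,0])<70)&(abs(D[...,1])<62)&(D[...,2]<44)&(D[...,2]>35)]
print('plane',np.linalg.lstsq(np.c_[p[:,:2],np.ones(len(p))],p[:,2],rcond=None)[0],len(p))
q=D[(D[...,2]>63)&(D[...,2]<69)&(abs(D[...,0])<35)&(abs(D[...,1])<35)]; print('hs',cv2.minAreaRect(q[:,:2].astype(np.float32)))
st()
E
```

```text
side knob 27 [84.71301694  5.30576232 81.61492768] [78.08841849 -5.24571886 78.08481534] [91.61495418 12.23747151 85.98640067]
wrist knob 555 [86.07732823  0.80390231 84.10036529] [79.51162551 -6.82852083 78.0061209 ] [93.2042264   8.60672881 86.44774291]
plane [6.78947851e-04 5.31258436e-05 4.05144124e+01] 12236
hs ((7.228302001953125, 0.3937063217163086), (27.819246292114258, 29.37226676940918), 0.018534930422902107)
15.3667 [ 0.6958 -0.1654  0.1724] [ 3.1404e+00  3.1000e-03 -2.9728e+00] [-0.1  0.4 -1. ] 0.00041021259888607856 0.0
```

View pics/fin_wrist.png

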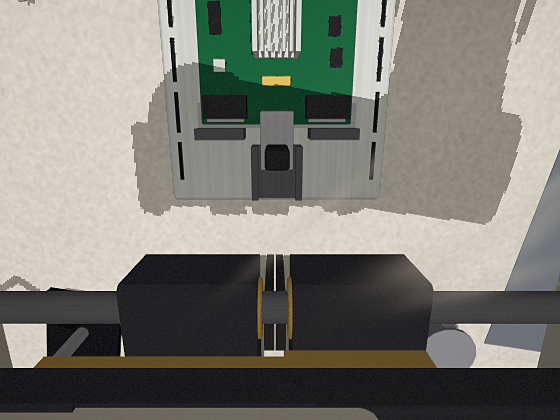

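The latch tongue (277,118) lies over the board's edge between the connectors. The knob is at carrier x of about 85 mm, which is home, the board is flat and the robot is clear. I'll hand the job in.

```bash
python3 -c "
from station import arm
print(arm.job_done())"
```

```text
the job is handed in; nothing more can be done
None
```

The larger board lies flat on both ledges with its bare edge under the lip, the latch is fully home over the other edge, and the job was handed in with the robot clear at about 15 s of the 45 s allowed; the interface returned no verdict.

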